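# Balance the film-resistance bridge with the trimming tool

### The job

The meter needle of the film-resistance bridge stands to the left of its green balance mark. Take the yellow plastic trimming tool from its wooden stand, put its blade into the slotted balance trimmer (the one with the blue ring) and turn it until the needle points into the green mark, then put the tool back upright in the stand, pushed down to its collar. Leave the span trimmer (orange ring), the black tool, the bottle and the beaker as they are.

Things in the scene. Friction and masses are not known exactly. Their poses are not given: they have to be found in the camera images.
- bridge: Film-resistance bridge: white case 200 (x) x 160 (y) mm, fixed, with a flat grey deck 65 mm above the bench. Origin: centre of its underside; x points from the operator's (robot's) edge to the far edge, z up. Black-framed meter at x -45 to +32, y -50 to +50, top at z 77 mm; behind it a sample stage with brass bars, tops at z 83 mm.
- balance_hole (a point): Centre of the mouth of the balance trimmer's hole (blue ring), in the deck, at x -72, y +35 mm of the bridge. Round hole 14 mm in diameter, countersunk to 20 mm at the deck. The face of the white slotted rotor is 4 mm below the deck, the slot's floor 8 mm below.
- balance_slot (a point): Centre of the floor of the slot in the balance rotor. x runs along the slot, z up. Slot 3 mm wide, 4 mm deep, 13 mm long, open at both ends. The rotor does not yield downward, turns about z with 0.02 N m of friction and stays where left. Seen from above, turning it clockwise moves the needle clockwise (to the right), half a degree per degree; counter-clockwise moves it back.
- needle_tip (a point): Tip of the red needle, 50 mm from its pivot at x -33, y 0 mm of the bridge. At balance it points along the bridge's +x, into the green mark (7 mm wide; tip at x +17, y 0). It starts 0.25 to 0.72 rad counter-clockwise of that seen from above (tip at positive y of the bridge). The balance depends on the film: the slot's own angle does not tell it.
- span_hole (a point): Centre of the mouth of the span trimmer's hole (orange ring), like the balance trimmer's, at x -72, y -35 mm of the bridge.
- span_rim (a point): A point on the upper edge of the span trimmer's rotor, at an end of its slot, 4.5 mm from its axis; must not move.
- trimtool: Yellow plastic trimming tool, 109 mm, 20 to 40 g, blade down in a hole of the stand. Origin: centre of the blade's tip; z up the tool, x along the blade's width. Blade 8 (x) x 1.8 (y) mm, 6 long; white shank 8 mm round to z 55; round collar 22 mm across, z 55 to 59; flat handle 18 (x) x 10 (y) mm, z 59 to 109. Grip it across the 10 mm.
- hextool: Black-handled plastic tool of the same shape and size with a round 6 mm tip, standing in another hole of the stand; a bystander. Origin: its tip.
- stand: Wooden tool stand, a fixed block 60 (x) x 150 (y) x 62 mm high. Origin: centre of its underside. Three round through holes, 12 mm in diameter with a 3 mm countersink, in a row along y at -45, 0 and +45 mm. A tool's collar rests on the top, so its tip is 7 mm above the bench. One hole is empty; any free hole will do.
- hole0 (a point): Mouth of the stand's hole at y -45 mm, in the top face.
- hole1 (a point): Mouth of the stand's middle hole, in the top face.
- hole2 (a point): Mouth of the stand's hole at y +45 mm, in the top face.
- bottle: White reagent jar with a red cap, 60 mm in diameter, 115 mm high; a bystander. Origin: centre of its underside.
- beaker: Empty glass beaker, 70 mm in diameter, 85 mm high; a bystander. Origin: centre of its underside.
Things that resemble listed ones, but are neither listed nor needed, are in the scene too. What is meant by the trimtool is not pink or red, and is the larger of those in its own colour.

How it is judged:
By the outcome, as a careful person would: the job done as asked, in the order asked, and still so for the second after the job is handed in, with the robot touching nothing.
It also fails if it takes over 58 s, if anything falls off the work surface, if the arm or the gripper's body presses on something with over 40 N, if the wrist force passes 120 N, or if a joint passes its speed limit or range.

### The arm

A 6-joint arm with a two-finger parallel gripper is mounted at the origin on the work surface. World frame = base frame: x ahead of the robot, y to its left, z up, the work surface at z = 0. Lengths are in mm, angles in rad, forces in N, time in s.
With the tool pointing down it reaches from about 275 to 750 mm from the base axis. Payload 10.2 kg.
Tool frame: the origin (TCP) lies between the finger pads; the fingertips stand 14 mm ahead of it and the grasp point (between the pads) lies 5 mm behind it (tip_reach is the distance from the TCP to the fingertips, in mm); z points along the fingers, y is the line along which they close (so a half turn about z gives the same grasp; the last joint's range is limited). The gripper opens to 85 mm and grips with 20 to 120 N. Pads are 22 mm wide; open, the fingers measure 114 mm over their backs; the gripper's body (76 mm by 85 mm) begins 54 mm behind the grasp point. The pads swing forward as they close: fully open they stand 13 mm farther back than shut.
Start: joints at [-0.223, 0.313, 1.498, -0, 1.331, -0.223], TCP at [525.006, -0.014, 245.294] pointing down, gripper open.
Joint ranges: [-2.94, 2.94], [-0.97, 2.17], [0.19, 2.56], [-1.23, 4.37], [0.02, 3.11], [-2.88, 2.88]. Speed limits (rad/s): [2.39, 2.39, 3.01, 3.14, 3.14, 3.14].

### API

Orientations are given as a unit quaternion [w, x, y, z].
In Python, from rig import * gives the robot as it stands.
- The arm moves only by the tool arm_command, never from a script. Its argument "steps" is a list that holds one entry, the list of rows, each a list of 7 numbers: the opening, from 0 (shut) to 1 (fully open), then the shift along the tool's x, y, z each as a share of 0.05 m, from -1 to 1, then the turn, a rotation vector about the tool's x, y, z each as a share of 0.15 rad, from -1 to 1. A call has 1 to 8 rows; each row shifts and turns the commanded pose from where the row before left it, along the tool's axes as they then stand; what a row does not reach is not made up. A row lasts 1/8 s, in which the tool goes at most 62.5 mm and 10.7 degrees, less where a joint would pass 70% of its speed; a pose out of reach is approached as far as the arm can. A call with a number of a shift or a turn outside -1 to 1 is refused whole. A call with a gripper value outside its range is refused whole. The fingers move at their own pace and stop on an object; "squeeze" is the grip in N (left out, the last holds). Time passes only in rows, so rows that do not move let the fingers close. It gives the time, the measured TCP pose, the force, the opening and the grip force at its end, in the units of the state.
- sense(): the state, without advancing time (a new reading comes with each control period).
- capture(name): name is "scene" or "side" or "wrist"; returns the picture (420x560x3 uint8, red, green, blue); there is no depth.
- get_calibration(name): a dict with "intrinsics" (3x3 intrinsics, pixels), "rvec" (rotation vector, rad) and "tvec" (3), from world to camera coordinates, as OpenCV has them; the wrist camera has in their place "T_tool_cam" (4x4, takes a point from camera to tool coordinates, whose origin is the TCP and whose axes are the flange's). Camera axes: x right, y down, z forward; pixel columns grow to the right and rows downward; lengths in mm; the calibration is good to about 2 mm. The wrist camera is an equidistant fisheye: a pixel r from the principal point sees the ray r / f radians off the axis. A picture is of the moment at which its call begins: read the wrist's pose just before it. get_calibration takes no time and is no camera call.
- finish_job(): hands the job in; it is judged then, once.
The state is a dict: "time_s": time; "joints": joint angles; "dq": joint speeds; "tau": joint torques, N m; "eef_pos": TCP position; "ee_rot": TCP orientation; "force": force on the tool from outside, world axes, zero at the start; "wrist_torque": the same for the moment, N m; "grip_width": opening from 0.0 (shut) to 1.0 (fully open); "grip_force": force on a finger pad.
Only numpy, scipy, OpenCV 4.12 (cv2) and the standard library are available. Lean on these libraries where they do the work, as an engineer would, in place of code of your own. Each camera call takes 0.05 s, during which the arm holds its last target. There are 200 camera calls.

## Working session

There is one attempt and no reset: what is moved stays moved. The work goes in short steps, Python scripts to look and compute and a tool call to move; the robot and the scene stay as the last step left them, time stands still between calls to the robot, and variables do not carry over. Pictures are saved under pics/ and viewed, at most 10 in all, crops included, and the job is handed in when it is done.

Besides the shell and the picture viewer there is one more tool, called after "Request:" as a command line: name --argument value ..., lists and objects as JSON in quotes. arm_command: Moves the arm, as the interface text tells. Its arguments: {"type":"object","properties":{"steps":{"type":"array"},"squeeze":{"type":"number"}},"required":["steps"]}

```bash
mkdir -p pics
cat > h.py <<'E'
from rig import *
import numpy as np, cv2
from scipy.spatial.transform import Rotation as R
def save(im,n): cv2.imwrite('pics/'+n+'.png',cv2.cvtColor(im,cv2.COLOR_RGB2BGR))
def load(n): return cv2.cvtColor(cv2.imread('pics/'+n+'.png'),cv2.COLOR_BGR2RGB)
def ray(name,u,v,s=None):
    c=get_calibration(name); K=np.array(c['intrinsics'],float)
    if name=='wrist':
        dx,dy=(u-K[0,2])/K[0,0],(v-K[1,2])/K[1,1]; t=np.hypot(dx,dy)+1e-12
        d=np.array([np.sin(t)*dx/t,np.sin(t)*dy/t,np.cos(t)])
        T=np.array(c['T_tool_cam']); q=s['ee_rot']; Rt=R.from_quat([q[1],q[2],q[3],q[0]]).as_matrix()
        return Rt@T[:3,3]+np.array(s['eef_pos']), Rt@T[:3,:3]@d
    Rc=cv2.Rodrigues(np.array(c['rvec'],float))[0]; t=np.array(c['tvec'],float).ravel()
    return -Rc.T@t, Rc.T@np.linalg.solve(K,[u,v,1])
def onz(name,u,v,z,s=None):
    o,d=ray(name,u,v,s); return o+d*(z-o[2])/d[2]
def cross(r1,r2):
    A=np.stack([r1[1],-r2[1]],1); k=np.linalg.lstsq(A,r2[0]-r1[0],rcond=None)[0]
    p,q=r1[0]+k[0]*r1[1],r2[0]+k[1]*r2[1]; return (p+q)/2,np.linalg.norm(p-q)
def proj(name,P):
    c=get_calibration(name); return cv2.projectPoints(np.array(P,float).reshape(-1,1,3),np.array(c['rvec'],float),np.array(c['tvec'],float),np.array(c['intrinsics'],float),None)[0].reshape(-1,2)
E
python3 - <<'E'
from h import *
s=sense(); print(s)
for n in ['scene','side','wrist']:
    save(capture(n),n+'0')
    c=get_calibration(n); print(n,c)
    if n!='wrist': print(ray(n,280,210))
a=np.hstack([load('scene0'),load('side0')]); 
save(cv2.resize(a,(800,300),interpolation=cv2.INTER_AREA),'both0')
E
```

```text
{'time_s': 0.0, 'joints': array([-2.23389953e-01,  3.13443716e-01,  1.49843191e+00, -1.33728401e-05,
        1.33102023e+00, -2.23381465e-01]), 'dq': array([-0.00023807,  0.0001366 ,  0.00097483,  0.00019156, -0.00171849,
        0.0008753 ]), 'tau': array([-5.78409599e-04, -4.12261176e+01, -2.59742296e+01, -3.58453699e-04,
        4.11797926e-03, -1.23038126e-05]), 'eef_pos': array([5.24756864e+02, 4.51302335e-02, 2.44740235e+02]), 'ee_rot': array([-5.47911730e-04,  7.07108506e-01,  7.07104756e-01, -3.52725568e-04]), 'force': array([-0.54211907,  0.35413537,  0.1309511 ]), 'wrist_torque': array([-0.01270928, -0.02745805, -0.03650611]), 'grip_force': 0.0, 'grip_width': 1.000789702000738}
scene {'intrinsics': array([[474.97150999,   0.        , 276.54933952],
       [  0.        , 474.97150999, 204.99134557],
       [  0.        ,   0.        ,   1.        ]]), 'rvec': array([ 1.90092652,  1.31691753, -0.67238982]), 'tvec': array([-186.96939946, -277.47999292, 1378.70121772])}
(array([1255.19875281, -247.451754  ,  613.19937291]), array([-0.74165802,  0.26669177, -0.61561584]))
side {
[... 215 characters left out ...]
367063]), 'tvec': array([567.3539097 , 170.14183022, 709.67545194])}
(array([387.9824074 , 662.89254   , 514.31612876]), array([ 0.23933839, -0.81409244, -0.5293745 ]))
wrist {'intrinsics': array([[325.1922621 ,   0.        , 280.87493722],
       [  0.        , 325.1922621 , 209.93395532],
       [  0.        ,   0.        ,   1.        ]]), 'T_tool_cam': array([[-1.61335422e-04, -9.46270503e-01, -3.23376112e-01,
         8.43911021e+01],
       [ 9.99999986e-01, -1.42232440e-04, -8.27057301e-05,
         4.56078641e-01],
       [ 3.22674192e-05, -3.23376121e-01,  9.46270513e-01,
        -1.28861466e+02],
       [ 0.00000000e+00,  0.00000000e+00,  0.00000000e+00,
         1.00000000e+00]])}
```

View pics/both0.png

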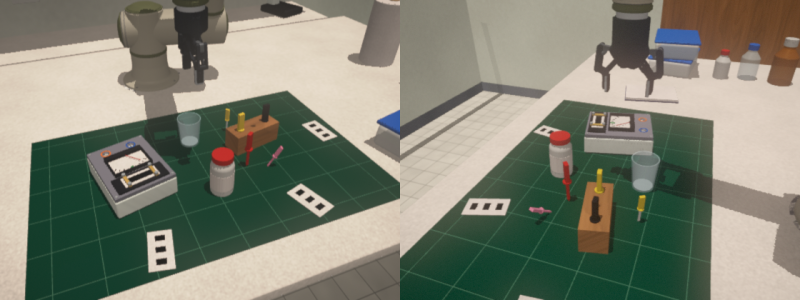

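View pics/wrist0.png

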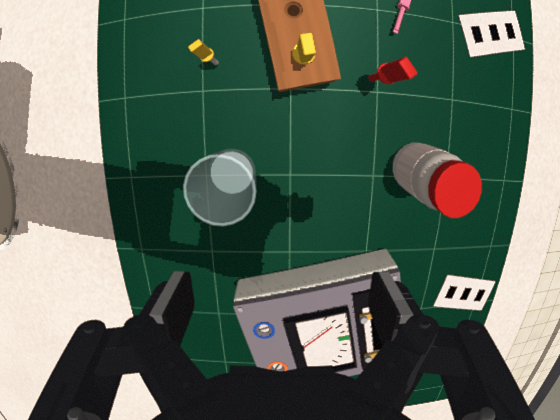

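Run:
```python
from h import *
s=sense()
for n in ['scene','side','wrist']:
    im=load(n+'0'); hsv=cv2.cvtColor(im,cv2.COLOR_RGB2HSV)
    m=cv2.inRange(hsv,(22,150,90),(34,255,255))
    k,l,st,ce=cv2.connectedComponentsWithStats(m)
    for i in range(1,k):
        if st[i,4]>25: print(n,st[i],ce[i].round(1))
w=cv2.resize(load('wrist0')[0:110,170:370],None,fx=3.5,fy=3.5,interpolation=cv2.INTER_CUBIC)
sd=cv2.resize(load('side0')[225:365,220:360],None,fx=1.4,fy=1.4)
sd=cv2.resize(load('side0')[225:365,225:350],(196*1,200))
can=np.zeros((590,700,3),np.uint8); can[:385]=w[:385,:700]; can[388:588,:196]=sd
sc=cv2.resize(load('scene0')[140:220,310:400],(225,200)); can[388:588,210:435]=sc
save(can,'crop1')
# rough positions
for z in (62,): print('stand hole1',onz('wrist',293,10,z,s),'corners',[onz('wrist',*p,z,s).round(0) for p in [(340,78),(277,90)]])
for z in (65,): print('blue',onz('wrist',264,330,z,s),'orange',onz('wrist',277,367,z,s))
```

```text
scene [315 152   7  17  76] [318.2 160.1]
scene [332 157  11  27 204] [337.2 170.3]
side [272 236  14  35 276] [278.7 254.7]
side [332 273  12  23 200] [337.6 284. ]
wrist [293  33  23  31 486] [304.4  48.8]
wrist [188  39  26  23 305] [201.1  50.3]
stand hole1 [536.47494705 176.05753744  62.        ] corners [array([581., 110.,  62.]), array([521.,  97.,  62.])]
blue [ 504.57669296 -174.93230835   65.        ] orange [ 519.89118556 -241.28078688   65.        ]
```

View pics/crop1.png

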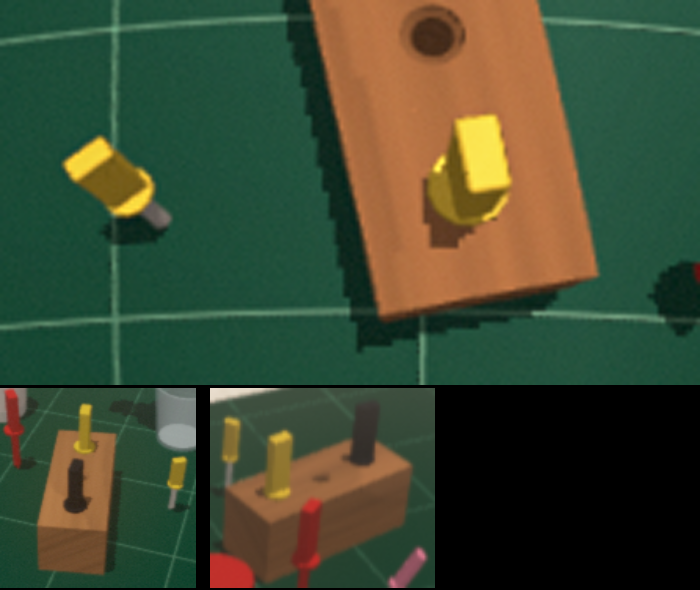

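Candidates: yellow at wrist (304,49), standing in the stand, and yellow at (201,50), free-standing. In the enlarged crop the one in the stand is clearly larger in all views, so it is the trimtool. Now moving over it for a close look.

Request:
arm_command --steps '[[[1, 0.65, 0.1, 0, 0, 0, 0], [1, 0.65, 0.1, 0, 0, 0, 0], [1, 0.65, 0.1, 0, 0, 0, 0], [1, 0.65, 0.1, 0, 0, 0, 0], [1, 0, 0, 0, 0, 0, 0], [1, 0, 0, 0, 0, 0, 0]]]'

```text
time_s: 0.9
eef_pos: [544.9, 129.5, 245.1]
ee_rot: [-0.0, 0.707, 0.707, -0.0]
force: [-0.4, 0.3, -0.5]
grip_width: 1.0
grip_force: 0.0
```

Run:
```python
from h import *
s=sense(); im=capture('wrist'); save(im,'wrist1'); np.save('s1.npy',s,allow_pickle=True)
print(s['eef_pos'],s['ee_rot'],s['dq'])
hsv=cv2.cvtColor(im,cv2.COLOR_RGB2HSV)
m=cv2.inRange(hsv,(22,150,90),(34,255,255))
k,l,st,ce=cv2.connectedComponentsWithStats(m)
for i in range(1,k):
    if st[i,4]>25: print(st[i],ce[i].round(1))
mw=cv2.inRange(hsv,(5,80,60),(18,220,255)); k,l,st,ce=cv2.connectedComponentsWithStats(mw)
for i in range(1,k):
    if st[i,4]>300: print('wood',st[i])
```

```text
[544.87656383 129.54068295 245.05089357] [-1.15165231e-04  7.07123207e-01  7.07090282e-01 -3.00374736e-04] [-0.01329251 -0.0041711   0.00284662  0.00070722 -0.00057766  0.00204017]
[158 113  26  32 347] [169.9 128.7]
[272 177  20  35 481] [281.8 192.3]
wood [ 225   59   91  161 8412]
```

View pics/wrist1.png

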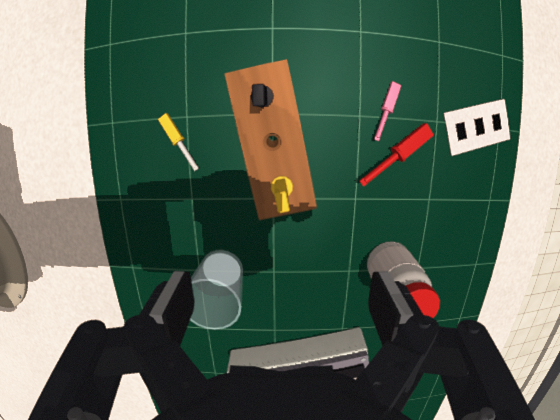

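Wrist view: stand corners about (225,73),(287,60),(315,206),(261,220), the empty hole at (273,140), the trimtool at (282,192), the black tool at (262,96). The smaller yellow one lies at (178,140).

Run:
```python
from h import *
s=np.load('s1.npy',allow_pickle=True).item(); im=load('wrist1')
P=[onz('wrist',*p,62,s)[:2] for p in [(225,73),(287,60),(315.5,206),(261,220)]]
P=np.array(P); print(P.round(1), np.linalg.norm(np.roll(P,-1,0)-P,axis=1))
ex=P[1]-P[0]+P[2]-P[3]; ey=P[0]-P[3]+P[1]-P[2]
print('yaw',np.degrees([np.arctan2(ex[1],ex[0]),np.arctan2(-ey[0],ey[1])]),'c',P.mean(0))
h=onz('wrist',273,140.5,62,s); print('hole1',h)
e=ey/np.linalg.norm(ey); print('hole0 pred',h[:2]-45*e)
hsv=cv2.cvtColor(im,cv2.COLOR_RGB2HSV)
m=cv2.inRange(hsv,(22,150,90),(34,255,255))
ys,xs=np.nonzero(m[170:220,265:300]); 
for y in range(174,214): print(y,' '.join('%3d'%v if mm else '  .' for v,mm in zip(hsv[y,268:298,2],m[y,268:298])))
```

```text
[[492.5 243.9]
 [550.9 255.2]
 [580.3 111.5]
 [524.8  96.4]] [ 59.54855351 146.69426561  57.50809557 151.00313068]
yaw [13.08590976 11.95123001] c [537.12883482 176.74722072]
hole1 [537.66295503 177.62459708  62.        ]
hole0 pred [546.98151091 133.60000718]
174   .   .   .   .   .   .   .   .   .   .   .   .   .   .   .   .   .   .   .   .   .   .   .   .   .   .   .   .   .   .
175   .   .   .   .   .   .   .   .   .   .   .   .   .   .   .   .   .   .   .   .   .   .   .   .   .   .   .   .   .   .
176   .   .   .   .   .   .   .   .   .   .   .   .   .   .   .   .   .   .   .   .   .   .   .   .   .   .   .   .   .   .
177   .   .   .   .   .   .   .   .   .   . 235 243 248 245 237 231 232 233   .   .   .   .   .   .   .   .   .   .   .   .
178   .   .   .   .   .   .   .   . 232 242 242 240 236 229 214 202 210 242 246 225   .   .   .   .   .   .   .   .   .   .
179   .   .   .   .   .   .   . 235 230 214   . 181 168 149   . 133   . 227 249 248 240   .   .   .   .   .   .   .   .   .
180   .   .   .   .   .   . 241 222 158 136 132 132 128 127 129 128 137   . 244 249 250 245   .
[... 3420 characters left out ...]
 142 144 140 150 230 247 246 246 246 245 231   .   .   .   .   .   .   .   .   .
209   .   .   .   .   .   .   .   .   .   . 139 141 141 148 230 247 246 246 247 247 242   .   .   .   .   .   .   .   .   .
210   .   .   .   .   .   .   .   .   .   .   . 142 145 156 230 249 248 246 244 242   .   .   .   .   .   .   .   .   .   .
211   .   .   .   .   .   .   .   .   .   .   . 146 191 208 230 234   .   .   .   .   .   .   .   .   .   .   .   .   .   .
212   .   .   .   .   .   .   .   .   .   .   .   .   .   .   .   .   .   .   .   .   .   .   .   .   .   .   .   .   .   .
213   .   .   .   .   .   .   .   .   .   .   .   .   .   .   .   .   .   .   .   .   .   .   .   .   .   .   .   .   .   .
```

Run:
```python
from h import *
s=np.load('s1.npy',allow_pickle=True).item()
s0=dict(s); s0['eef_pos']=np.array([524.9,0,245]) 
for ss,pts in [(s0,[(300,34.3),(303.4,56.3),(315.1,54.3),(311.4,32.9)]),(s,[(275.5,192.5),(278.5,211),(289,210),(286,191)])]:
    P=np.array([onz('wrist',*p,116,ss)[:2] for p in pts]); print(P.round(1),P.mean(0),np.linalg.norm(np.roll(P,-1,0)-P,axis=1))
    e=P[0]-P[1]+P[3]-P[2]; print(np.degrees(np.arctan2(-e[0],e[1])))
print('collar top', onz('wrist',282,187,66,s), proj('side',[[547,133,116],[547,133,66]]),proj('scene',[[547,133,116],[547,133,66]]))
# two-view of handle top: side col
```

```text
[[540.1 139.7]
 [542.7 121.7]
 [551.8 123.6]
 [548.9 141.1]] [545.86338672 131.5122468 ] [18.16568747  9.28224409 17.7424446   8.96441907]
8.783973768686389
[[540.8 140.9]
 [543.2 124.8]
 [552.  125.7]
 [549.5 142.2]] [546.38684335 133.41974604] [16.30872334  8.84931072 16.72440043  8.7400384 ]
8.747981780077257
collar top [546.30488308 132.37911526  66.        ] [[277.3252381  239.62984119]
 [276.85067581 265.37717406]] [[339.39912708 159.24832665]
 [337.86491057 180.27703943]]
```

Request:
arm_command --steps '[[[0.6, 0.07, 0.03, 0.4, 0, 0, -0.5], [0.6, 0, 0, 0.7, 0, 0, -0.52], [0.6, 0, 0, 0.8, 0, 0, 0], [0.6, 0, 0, 0.7, 0, 0, 0], [0.6, 0, 0, 0.46, 0, 0, 0], [0.6, 0, 0, 0, 0, 0, 0], [0.6, 0, 0, 0, 0, 0, 0]]]'

```text
time_s: 1.82
eef_pos: [547.1, 133.0, 93.5]
ee_rot: [0.001, 0.651, 0.759, 0.001]
force: [-0.2, 0.1, -0.3]
grip_width: 0.601
grip_force: 0.0
```

Run:
```python
from h import *
s=sense(); im=capture('wrist'); save(im,'wrist2'); np.save('s2.npy',s,allow_pickle=True)
print(s['eef_pos'],s['ee_rot'],s['joints'])
a=np.hstack([load('wrist2')[100:420,140:420],capture('side')[130:450,200:480]]) if 0 else load('wrist2')
save(a,'wrist2v')
```

```text
[547.13694636 133.03333535  93.46205216] [6.46380994e-04 6.51252409e-01 7.58860697e-01 5.70006785e-04] [ 3.04881214e-02  5.54369868e-01  1.56231546e+00 -3.43777007e-05
  1.02318396e+00 -1.21822396e-01]
```

View pics/wrist2v.png

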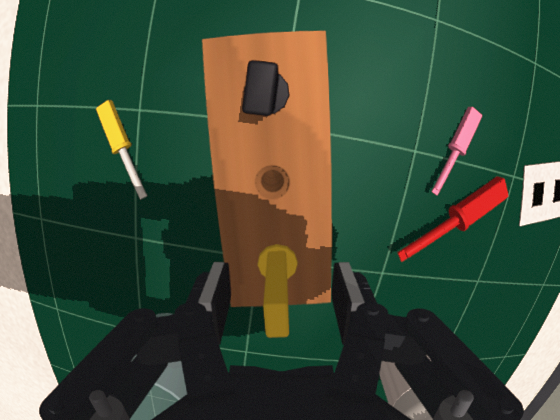

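The handle is between the fingers at (277,300), aligned with the pads, and the empty hole is at (272,181). I'll close the gripper and lift.

Request:
arm_command --steps '[[[0, 0, 0, 0, 0, 0, 0], [0, 0, 0, 0, 0, 0, 0], [0, 0, 0, 0, 0, 0, 0], [0, 0, 0, 0, 0, 0, 0]]]' --squeeze 60

```text
time_s: 2.38
eef_pos: [546.7, 133.5, 92.7]
ee_rot: [0.0, 0.651, 0.759, 0.0]
force: [-1.8, 0.7, 5.9]
grip_width: 0.111
grip_force: 59.6
```

Request:
arm_command --steps '[[[0, 0, 0, -0.6, 0, 0, 0], [0, 0, 0, -0.95, 0, 0, 0], [0, 0, 0, -0.95, 0, 0, 0], [0, -0.3, -0.1, -0.4, 0, 0, 0], [0, -0.9, -0.25, 0, 0, 0, 0], [0, -0.95, -0.3, 0, 0, 0, 0], [0, -0.95, -0.3, 0, 0, 0, 0], [0, -0.95, -0.3, 0, 0, 0, 0]]]'

```text
time_s: 3.38
eef_pos: [515.1, -77.7, 237.2]
ee_rot: [-0.0, 0.651, 0.759, -0.0]
force: [0.7, -0.5, 0.2]
grip_width: 0.106
grip_force: 59.1
```

Request:
arm_command --steps '[[[0, -0.95, -0.3, 0, 0, 0, 0], [0, -0.8, -0.2, 0, 0, 0, 0], [0, -0.2, 0, 0, 0, 0, 0], [0, 0, 0, 0, 0, 0, 0], [0, 0, 0, 0, 0, 0, 0]]]'

```text
time_s: 4.0
eef_pos: [505.9, -175.2, 237.3]
ee_rot: [-0.0, 0.65, 0.76, 0.0]
force: [0.2, 0.5, 0.7]
grip_width: 0.107
grip_force: 59.1
```

Run:
```python
from h import *
s=sense(); im=capture('wrist'); save(im,'wrist3'); np.save('s3.npy',s,allow_pickle=True)
print(s['eef_pos'],s['ee_rot'],s['joints'],s['force'],s['dq'].round(3))
a=cv2.resize(im[140:380,180:460],None,fx=2.5,fy=2.5,interpolation=cv2.INTER_CUBIC)
save(a,'wrist3v')
```

```text
[ 505.90832509 -175.18585107  237.25484423] [-1.61771192e-04  6.50489034e-01  7.59515624e-01  8.46106303e-05] [-5.52431227e-01  3.42004815e-01  1.47904523e+00  2.24347128e-04
  1.32083598e+00 -7.06826781e-01] [0.15257055 0.50490363 0.71976855] [ 0.004 -0.002 -0.002 -0.001 -0.001 -0.002]
```

View pics/wrist3v.png

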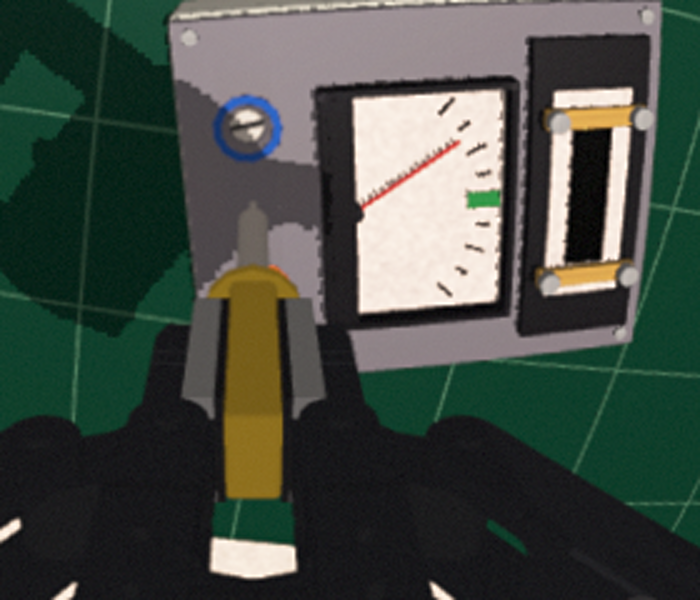

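Blue ring at full-image pixel about (279,191), with the slot running slightly up to the right. Needle pivot at (324,224), tip at (363,197), green mark at (374,220), blade tip at about (281,222). Measuring these.

```bash
cat > m.py <<'E'
from h import *
def ring(im,s,lo,hi):
    hsv=cv2.cvtColor(im,cv2.COLOR_RGB2HSV); m=cv2.inRange(hsv,lo,hi)
    c=max(cv2.findContours(m,cv2.RETR_EXTERNAL,cv2.CHAIN_APPROX_NONE)[0],key=cv2.contourArea)
    P=np.array([onz('wrist',*p[0],65,s)[:2] for p in c]).astype(np.float32)
    return cv2.fitEllipse(P), cv2.fitEllipse(c)
E
python3 - <<'E'
from m import *
s=np.load('s3.npy',allow_pickle=True).item(); im=load('wrist3')
f=lambda x,y:(180+x/2.5-.3,140+y/2.5-.3)
b=ring(im,s,(100,120,60),(125,255,255)); print('ring',b)
tip=onz('wrist',*f(252,203),s['eef_pos'][2]-85.7,s)
q=s['ee_rot'];Rt=R.from_quat([q[1],q[2],q[3],q[0]])
print('tip in tool',Rt.inv().apply(tip-s['eef_pos']))
print('collar ctr?',Rt.inv().apply(onz('wrist',*f(252,270),s['eef_pos'][2]-85.7+55,s)-s['eef_pos']))
g=lambda p,z:onz('wrist',*f(*p),z,s)[:2]
pv,nt,gr=g((360,211),75),g((460,142),75),g((484,199.5),75); d=nt-pv;e=gr-pv
print('pivot',pv,'needle',np.linalg.norm(d),np.degrees(np.arctan2(d[1],d[0])),'green',np.linalg.norm(e),np.degrees(np.arctan2(e[1],e[0])))
# slot: dark pixels within 5.5mm of ring centre
c=np.array(b[0][0]); hsv=cv2.cvtColor(im,cv2.COLOR_RGB2GRAY)
cx,cy=map(int,b[1][0]); pts=[]
for y in range(cy-9,cy+10):
    print(y,' '.join('%3d'%v for v in hsv[y,cx-12:cx+13]))
print(cx,cy)
# bridge top edge for yaw
A,B=g((170,20),65),g((660,2),65); print('edge',A,B,np.linalg.norm(B-A),np.degrees(np.arctan2(*(B-A)[::-1])))
E
```

```text
ring (((504.2378234863281, -174.87440490722656), (25.207836151123047, 25.313119888305664), 172.2446746826172), ((278.6093444824219, 190.98623657226562), (25.358461380004883, 26.232637405395508), 89.30928802490234))
tip in tool [ 2.80834008  0.31958324 85.70097877]
collar ctr? [ 8.12945612  0.37682366 30.70286373]
pivot [ 551.92580931 -197.97415994] needle 46.890768369824 45.5114393010018 green 49.646845927748345 14.074326814587286
181  81 120 138 127 108  99  97  96  97 100  97  98  91  86  86  92  95  96  97  96  93 105 130 144 147
182  75 100 104  88  87  95  96  97 102 101 100  99  91  86  88  92  98 101  98  95  97  96 112 135 146
183  74  69  58  50  67  88 101 105 104 106 106 108 121 126 115 104 100  99  99  97  97  96  98 115 128
184  74  60  49  46  56  90 105 106 118 140 162 181 196 198 171 150 125 101  95  91  91  94  97  98 104
185  69  54  49  48  60  80  89 105 145 192 218 228 232 232 221 212 186 137 103  91  96  98  96  97  98
186  62  50  49  55  62  64  67 103 180 224 232 232 232 231 232 233 227 193 141 106  99  93  92  94  98
187  56  51  49  61  64  64  73 110 167 1
[... 718 characters left out ...]
  81 106 117 122 122 124 126 137 203 221 180 121 101 109 108  91  88  95
195  53  48  53  60  68  70  69  68  80  96 105 118 124 122 122 170 172 123  98 106 112 107  96  91  95
196  59  49  48  53  62  70  69  69  69  75  78  93 102  97  92 108 107 100 108 111 112 103  96  93  93
197  65  55  50  50  59  70  70  71  70  70  68  73  74  68  68  71  72  99 113 103  97  95  95  94  95
198  72  63  53  48  53  61  71  71  70  71  71  70  71  71  69  69  72  89 105  94  87  95  94  97 111
199  73  72  61  48  51  52  59  67  67  70  72  71  71  72  71  70  71  73  85  90  92  96  97 113 134
278 190
edge [ 469.34801182 -137.57720657] [659.93771441 -95.26207257] 195.23064641136926 12.51788296092496
```

Request:
arm_command --steps '[[[0, 0, -0.03, 0, 0, 0, 1], [0, 0, 0, 0, 0, 0, 1], [0, 0, 0, 0, 0, 0, 1], [0, 0, 0, 0, 0, 0, 1], [0, 0, 0, 0.2, 0, 0, 1], [0, 0, 0, 0.2, 0, 0, 1], [0, 0, 0, 0.2, 0, 0, 1], [0, 0, 0, 0.2, 0, 0, 1]]]'

```text
time_s: 5.05
eef_pos: [504.4, -175.6, 197.1]
ee_rot: [0.0, 0.966, 0.257, 0.0]
force: [0.3, 0.3, 0.0]
grip_width: 0.108
grip_force: 58.9
```

Request:
arm_command --steps '[[[0, 0, 0, 0.2, 0, 0, 1], [0, 0, 0, 0, 0, 0, 0], [0, 0, 0, 0, 0, 0, 0], [0, 0, 0, 0, 0, 0, 0]]]'

```text
time_s: 5.55
eef_pos: [504.5, -176.5, 187.8]
ee_rot: [0.0, 0.982, 0.187, 0.0]
force: [0.2, 1.2, -0.4]
grip_width: 0.107
grip_force: 58.9
```

Run:
```python
from m import *
s=sense(); im=capture('wrist'); save(im,'wrist4'); np.save('s4.npy',s,allow_pickle=True)
print(s['eef_pos'],s['ee_rot'],s['joints'])
b=ring(im,s,(100,120,60),(125,255,255)); print('ring',b)
a=cv2.resize(im[150:300,190:370],None,fx=4,fy=4,interpolation=cv2.INTER_CUBIC)
save(a,'wrist4v')
```

```text
[ 504.45881999 -176.45314373  187.75165139] [2.59870547e-04 9.82405858e-01 1.86758084e-01 2.84338093e-04] [-5.55856887e-01  3.84101621e-01  1.55407445e+00  2.68319317e-06
  1.20264618e+00  6.39216188e-01]
ring (((503.9005432128906, -174.85250854492188), (23.867433547973633, 24.143264770507812), 23.815967559814453), ((279.69305419921875, 207.5838623046875), (27.734821319580078, 29.566055297851562), 89.9836654663086))
```

View pics/wrist4v.png

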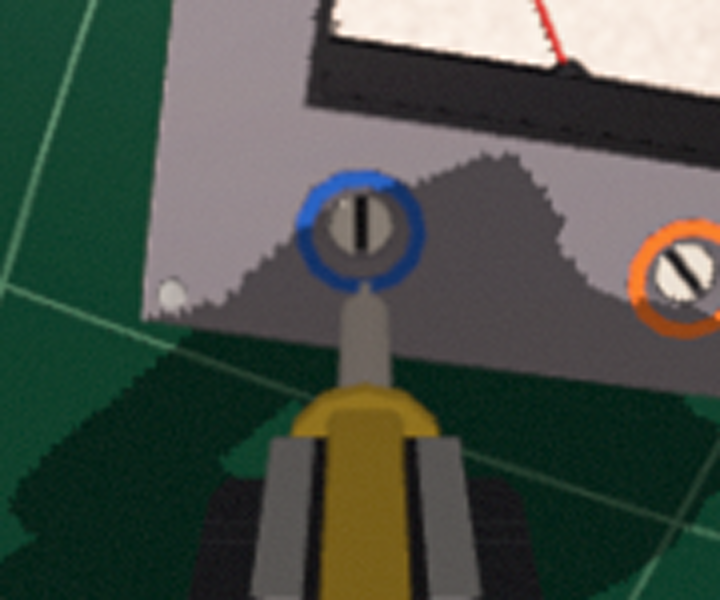

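Blue ring centre at crop (361,230), its slot vertical in the image at x≈361, and the blade tip at (365,283), so it is aligned in angle and nearly above. Working out the residual offset.

Run:
```python
from m import *
s=np.load('s4.npy',allow_pickle=True).item(); im=load('wrist4'); g=cv2.cvtColor(im,cv2.COLOR_RGB2GRAY).astype(int)
for y in range(197,246,1): print(y,g[y,268:294])
```

```text
197 [93 93 93 93 93 95 97 97 92 98 97 98 99 98 84 76 79 66 55 50 49 47 48 51
 66 75]
198 [ 91  93  95  95  97 100  99  99  98 100  89  78  73  77  74  67  66  61
  58  57  53  48  47  50  55  67]
199 [ 92  93  93  95  99  99 100 108 106 110  81  42  33  48  88  89  77  68
  63  61  58  52  48  48  50  58]
200 [ 93  92  89  95  99  90  93 145 140 122  82  25  11  45 104 115 104  85
  70  65  62  59  53  48  48  50]
201 [ 93  91  93  96 100  85  98 144 141 127  84  26  16  44 103 124 120 107
  84  64  64  63  56  53  47  51]
202 [ 92  85  83  82  85  93 110 126 126 126  86  27  20  46 105 125 125 120
 103  73  62  66  61  55  49  49]
203 [ 89  77  68  68  77 102 120 124 123 125  84  21  13  44 104 125 126 125
 117  87  66  64  65  57  49  46]
204 [ 85  70  64  70  82 110 123 124 124 123  82  26  14  44 105 124 124 123
 122  94  70  65  66  62  53  49]
205 [ 79  69  65  73  80 110 123 124 125 125  83  27  15  43 105 126 125 126
 124 100  70  67  66  64  53  49]
206 [ 71  66  67  72  96 118 125 124 126 126  85  27  10  45 104 125 124 125
 125 110  81  67  68  66  58  51]
207 [ 62  67  65
[... 3378 characters left out ...]

  98  70  39  42  45  47  51  54]
240 [ 30  28  23  27  22  29  47  84 101 100 101 102 103 103 103 102 102 102
  98  68  34  22  29  24  29  30]
241 [ 28  26  26  25  24  24  51  86  98 102 102 103 103 103 104 103 100 101
  97  69  39  22  25  23  23  21]
242 [ 26  24  26  24  24  23  54  84 100 102 101 104 102 103 104 102 101 101
  99  70  34  27  25  23  23  24]
243 [ 25  27  23  25  26  26  51  87  98 102 102 103 103 104 103 102 103 102
  99  71  37  24  25  27  29  22]
244 [ 22  27  22  26  24  28  53  87 100 103 101 102 102 106 102 103 102 101
  97  76  42  25  23  26  28  22]
245 [ 23  22  28  24  27  28  59  90 101 101 102  99  98  96  99 102 102 100
 100  74  42  21  24  25  24  27]
```

Request:
arm_command --steps '[[[0, 0, -0.017, 0.15, 0, 0, 0], [0, 0, 0, 0.25, 0, 0, 0], [0, 0, 0, 0.25, 0, 0, 0], [0, 0, 0, 0.15, 0, 0, 0], [0, 0, 0, 0, 0, 0, 0], [0, 0, 0, 0, 0, 0, 0]]]'

```text
time_s: 6.35
eef_pos: [504.1, -175.9, 147.6]
ee_rot: [0.0, 0.983, 0.186, 0.0]
force: [-0.3, 0.4, -0.5]
grip_width: 0.103
grip_force: 58.9
```

Run:
```python
from m import *
s=sense(); print(s['eef_pos'],s['ee_rot'],s['force'])
q=s['ee_rot'];Rt=R.from_quat([q[1],q[2],q[3],q[0]])
s4=np.load('s4.npy',allow_pickle=True).item(); print('moved in tool',Rt.inv().apply(s['eef_pos']-s4['eef_pos']))
```

```text
[ 504.1180744  -175.87357844  147.58111002] [1.72705098e-04 9.82583848e-01 1.85819571e-01 1.96939710e-04] [-0.27469182  0.37118325 -0.52001998]
moved in tool [-0.11854495 -0.68054439 40.17022784]
```

Request:
arm_command --steps '[[[0, 0, -0.002, 0.03, 0, 0, 0], [0, 0, 0, 0.03, 0, 0, 0], [0, 0, 0, 0.03, 0, 0, 0], [0, 0, 0, 0, 0, 0, 0], [0, 0, 0, 0, 0, 0, 0]]]'

```text
time_s: 6.98
eef_pos: [503.9, -175.7, 142.8]
ee_rot: [-0.0, 0.983, 0.186, 0.0]
force: [-0.3, 0.2, -0.4]
grip_width: 0.107
grip_force: 59.0
```

No force at full depth, so the blade is in the slot. Turning clockwise.

Request:
arm_command --steps '[[[0, 0, 0, 0, 0, 0, 0.6], [0, 0, 0, 0, 0, 0, 0.9], [0, 0, 0, 0, 0, 0, 0.9], [0, 0, 0, 0, 0, 0, 0.9], [0, 0, 0, 0, 0, 0, 0.9], [0, 0, 0, 0, 0, 0, 0.9], [0, 0, 0, 0, 0, 0, 0.9], [0, 0, 0, 0, 0, 0, 0]]]'

```text
time_s: 7.98
eef_pos: [503.8, -176.0, 142.8]
ee_rot: [0.0, 0.966, -0.259, -0.0]
force: [-1.6, -1.9, -0.8]
grip_width: 0.108
grip_force: 58.9
```

```bash
cat > needle.py <<'E'
from m import *
import sys
s=sense(); print(s['eef_pos'],s['force'],s['wrist_torque'],s['joints'][5])
def meas(n,s):
    im=capture(n); hsv=cv2.cvtColor(im,cv2.COLOR_RGB2HSV)
    r=cv2.inRange(hsv,(0,120,90),(8,255,255))|cv2.inRange(hsv,(172,120,90),(180,255,255)); g=cv2.inRange(hsv,(50,120,60),(75,255,255))
    W=lambda m: np.array([onz(n,u,v,76,s)[:2] for v,u in zip(*np.nonzero(m))])
    c=np.array([549,-197.]) ; 
    out=[]
    for m in (r,g):
        P=W(m); P=P[np.linalg.norm(P-c,axis=1)<62]; out.append(P)
    save(im,n+sys.argv[1]); return out
for n in ('wrist','scene','side'):
    try:
        N,G=meas(n,s)
        print(n,len(N),len(G))
        if len(N)>8:
            vx,vy,x0,y0=cv2.fitLine(N.astype(np.float32),cv2.DIST_L2,0,.01,.01).ravel(); print(' needle deg',np.degrees(np.arctan(vy/vx)),'ctr',N.mean(0),'min,max',N.min(0),N.max(0))
        if len(G)>3: print(' green',np.median(G,axis=0))
    except Exception as e: print(n,e)
E
python3 needle.py 5
```

```text
[ 503.79279486 -175.99064941  142.83296607] [-1.62767016 -1.94673738 -0.79780766] [-0.46232792  0.30984978 -0.02348453] 1.5406234141317572
wrist time passes only in moves, steps and waits
scene time passes only in moves, steps and waits
side time passes only in moves, steps and waits
```

```bash
cat > needle.py <<'E'
from m import *
def ana(n,im,s):
    hsv=cv2.cvtColor(im,cv2.COLOR_RGB2HSV)
    r=cv2.inRange(hsv,(0,120,90),(8,255,255))|cv2.inRange(hsv,(172,120,90),(180,255,255)); g=cv2.inRange(hsv,(50,120,60),(75,255,255))
    c=np.array([549,-197.]); o=[]
    for m in (r,g):
        P=np.array([onz(n,u,v,76,s)[:2] for v,u in zip(*np.nonzero(m))]).reshape(-1,2); o.append(P[np.linalg.norm(P-c,axis=1)<62])
    N,G=o; print(n,len(N),len(G))
    if len(N)>8:
        vx,vy,x0,y0=cv2.fitLine(N.astype(np.float32),cv2.DIST_L2,0,.01,.01).ravel(); print(' needle deg',np.degrees(np.arctan(vy/vx)),'ctr',N.mean(0),'min,max',N.min(0),N.max(0))
    if len(G)>3: print(' green',np.median(G,axis=0), 'needle line at green x:', y0+vy/vx*(np.median(G[:,0])-x0) if len(N)>8 else '')
E
python3 - <<'E'
from needle import *
s=sense()
for n in ('wrist','scene','side'):
    im=capture(n); save(im,n+'5'); ana(n,im,s)
E
```

```text
Traceback (most recent call last):
  File "needle.py", line 7, in ana
    P=np.array([onz(n,u,v,76,s)[:2] for v,u in zip(*np.nonzero(m))]).reshape(-1,2); o.append(P[np.linalg.norm(P-c,axis=1)<62])
                ~~~^^^^^^^^^^^^
  File "h.py", line 16, in onz
    o,d=ray(name,u,v,s); return o+d*(z-o[2])/d[2]
        ~~~^^^^^^^^^^^^
  File "h.py", line 7, in ray
    c=get_calibration(name); K=np.array(c['intrinsics'],float)
ValueError: time passes only in moves, steps and waits
```

```bash
sed -i 's/^import numpy/from functools import lru_cache\nget_calibration=lru_cache(None)(get_calibration)\nimport numpy/' h.py
python3 - <<'E'
from needle import *
s=sense()
for n in ('wrist','scene','side'):
    im=capture(n); save(im,n+'5'); ana(n,im,s)
E
```

```text
wrist 229 195
 needle deg 42.785927 ctr [ 563.60885337 -199.50807692] min,max [ 510.08649031 -254.10215543] [ 594.22247862 -178.85542842]
 green [ 601.54167474 -189.38187469] needle line at green x: -164.39917031557297
scene 7 0
side 0 0
```

Run:
```python
from h import *
a=load('wrist5')[120:330,150:470]; b=load('scene5')[165:305,110:270]
can=np.zeros((530,800,3),np.uint8); can[:]=cv2.resize(a,(800,530),interpolation=cv2.INTER_CUBIC)
save(can,'v5')
```

```text
(no output)
```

View pics/v5.png

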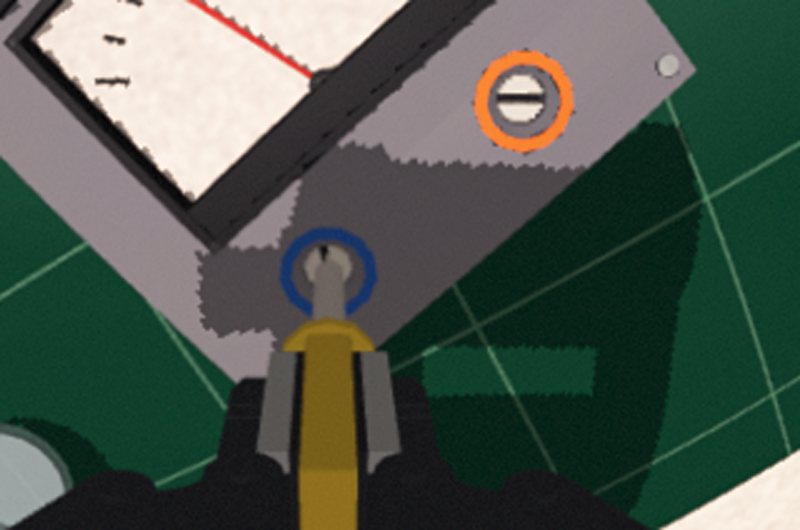

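The blade sits in the blue-ringed slot at crop (325,260) and has turned it. The needle runs from its pivot at (320,80) to the upper left. Refining the needle and green-mark masks.

```bash
cat > needle.py <<'E'
from m import *
def ana(im,s,n='wrist'):
    hsv=cv2.cvtColor(im,cv2.COLOR_RGB2HSV); k=[]
    r=cv2.inRange(hsv,(0,110,110),(8,255,255))|cv2.inRange(hsv,(172,110,110),(180,255,255)); g=cv2.inRange(hsv,(50,120,110),(75,255,255))
    for m in (r,g):
        P=np.array([onz(n,u,v,76,s)[:2] for v,u in zip(*np.nonzero(m))]).reshape(-1,2)
        d=P-np.array([551.,-197.]); a,b=d@[.973,.230],d@[-.230,.973]   # bridge axes about the pivot
        k.append(np.stack([a,b],1)[(a>2)&(a<58)&(abs(b)<45)])
    N,G=k
    vx,vy,x0,y0=cv2.fitLine(N.astype(np.float32),cv2.DIST_L2,0,.01,.01).ravel(); gm=(G.min(0)+G.max(0))/2
    print(len(N),len(G),'green box',G.min(0).round(1),G.max(0).round(1),'needle a',N[:,0].min().round(1),N[:,0].max().round(1),'deg in bridge',np.degrees(np.arctan(vy/vx)),
      'tip rel green',y0+vy/vx*(gm[0]-x0)-gm[1],'line at pivot',y0-vy/vx*x0)
E
python3 - <<'E'
from needle import *
s=sense(); ana(load('wrist5'),s)
ana(load('wrist3'),np.load('s3.npy',allow_pickle=True).item())
E
```

```text
196 192 green box [44.8 -7.2] [57.1 -1.2] needle a 2.3 46.2 deg in bridge 13.1507845 tip rel green 12.990115898047577 line at pivot -3.105891
75 60 green box [42.8 -3.4] [54.2  1.8] needle a 2.1 37.6 deg in bridge 31.712286 tip rel green 30.927788576807693 line at pivot 0.16076088
```

Request:
arm_command --steps '[[[0, 0, 0, 0, 0, 0, 0.8], [0, 0, 0, 0, 0, 0, 0.8], [0, 0, 0, 0, 0, 0, 0.8], [0, 0, 0, 0, 0, 0, 0.7], [0, 0, 0, 0, 0, 0, 0], [0, 0, 0, 0, 0, 0, 0]]]'

```text
time_s: 9.07
eef_pos: [503.8, -175.8, 142.8]
ee_rot: [0.0, 0.88, -0.475, -0.0]
force: [-1.2, -3.8, 0.3]
grip_width: 0.107
grip_force: 59.0
```

Run:
```python
from needle import *
s=sense(); im=capture('wrist'); save(im,'wrist6'); ana(im,s); print(s['eef_pos'],s['ee_rot'],s['force'],s['joints'][5])
```

```text
189 143 green box [43.2 -8.1] [55.9 -2.2] needle a 2.2 47.1 deg in bridge -0.50424355 tip rel green 0.8533614159857885 line at pivot -3.8490617
[ 503.80342815 -175.75446254  142.79149803] [ 1.29149322e-04  8.80224312e-01 -4.74557826e-01 -1.16387870e-04] [-1.15336518 -3.76316721  0.34858746] 2.0046042557079318
```

Request:
arm_command --steps '[[[0, 0, 0, 0, 0, 0, 0.2], [0, 0, 0, 0, 0, 0, 0], [0, 0, 0, 0, 0, 0, -0.35], [0, 0, 0, 0, 0, 0, 0], [0, 0, 0, -0.15, 0, 0, 0], [0, 0, 0, -0.25, 0, 0, 0], [0, 0, 0, 0, 0, 0, 0]]]'

```text
time_s: 10.0
eef_pos: [504.6, -175.7, 164.3]
ee_rot: [-0.0, 0.885, -0.466, 0.001]
force: [0.2, 0.4, -0.2]
grip_width: 0.112
grip_force: 58.9
```

Run:
```python
from needle import *
s=sense(); im=capture('wrist'); save(im,'wrist7'); ana(im,s); print(s['eef_pos'],s['ee_rot'],s['force'],s['joints'])
```

```text
152 117 green box [43.6 -7.8] [56.1 -2. ] needle a 2.1 46.8 deg in bridge -1.5341709 tip rel green -0.2698868978779174 line at pivot -3.8019114
[ 504.63718887 -175.7448641   164.26045198] [-1.86870108e-04  8.84946236e-01 -4.65690877e-01  1.46003718e-03] [ 0.21065842  0.3983387  -0.21830206] [-5.54788992e-01  4.08313429e-01  1.58497470e+00  6.34703214e-04
  1.14541803e+00  1.98457769e+00]
```

Needle is in the green mark (0.3 mm off centre) with the blade withdrawn. Lifting and turning back before returning to the same hole.

Request:
arm_command --steps '[[[0, 0, 0, -0.7, 0, 0, 0], [0, 0, 0, -0.8, 0, 0, 0], [0, 0, 0, 0, 0, 0, -1], [0, 0, 0, 0, 0, 0, -1], [0, 0, 0, 0, 0, 0, -1], [0, 0, 0, 0, 0, 0, -1], [0, 0, 0, 0, 0, 0, -1], [0, 0, 0, 0, 0, 0, -1]]]'

```text
time_s: 11.05
eef_pos: [503.9, -175.5, 237.5]
ee_rot: [-0.0, 0.999, -0.032, -0.0]
force: [-0.2, 0.3, -0.1]
grip_width: 0.108
grip_force: 58.9
```

Request:
arm_command --steps '[[[0, 0, 0, 0, 0, 0, -1], [0, 0, 0, 0, 0, 0, -1], [0, 0, 0, 0, 0, 0, -1], [0, 0, 0, 0, 0, 0, -1], [0, 0, 0, 0, 0, 0, -1], [0, 0, 0, 0, 0, 0, -1], [0, 0, 0, 0, 0, 0, -1], [0, 0, 0, 0, 0, 0, -1]]]'

```text
time_s: 12.05
eef_pos: [503.9, -175.5, 237.5]
ee_rot: [-0.0, 0.843, 0.538, 0.0]
force: [0.4, 0.4, -0.6]
grip_width: 0.111
grip_force: 58.9
```

Request:
arm_command --steps '[[[0, 0, 0, 0, 0, 0, -1], [0, 0, 0, 0, 0, 0, -1], [0, 0, 0, 0, 0, 0, -1], [0, 0, 0, 0, 0, 0, -1], [0, 0, 0, 0, 0, 0, 0], [0, 0, 0, 0, 0, 0, 0]]]'

```text
time_s: 12.8
eef_pos: [503.9, -175.6, 237.7]
ee_rot: [-0.0, 0.649, 0.761, 0.0]
force: [0.3, 0.2, -0.3]
grip_width: 0.108
grip_force: 58.9
```

Run:
```python
from needle import *
s=sense(); im=capture('wrist'); save(im,'wrist8'); ana(im,s); print(s['eef_pos'],s['ee_rot'],s['joints'])
q=s['ee_rot'];Rt=R.from_quat([q[1],q[2],q[3],q[0]])
print('to stand, tool axes /50',Rt.inv().apply(np.array([546.7,133.5,s['eef_pos'][2]])-s['eef_pos'])/50)
print('yaw',np.arctan2(*Rt.as_matrix()[:2,1][::-1]))
```

```text
84 52 green box [43.8 -2.1] [55.3  2.8] needle a 2.9 47.0 deg in bridge -1.6385268 tip rel green -3.1240205267960484 line at pivot -1.3974261
[ 503.92152235 -175.61435479  237.7069151 ] [-6.87654778e-05  6.49258663e-01  7.60567669e-01  6.62510399e-05] [-5.55102268e-01  3.37759438e-01  1.48374101e+00  1.56633700e-04
  1.32020816e+00 -7.12718805e-01]
to stand, tool axes /50 [5.97142891e+00 1.81513317e+00 1.15917618e-03]
yaw 0.15757768662115026
```

Run:
```python
from needle import *
im=load('wrist8'); s=sense()
a=cv2.resize(im[160:280,300:390],(450,600),interpolation=cv2.INTER_CUBIC); b=cv2.resize(load('wrist7')[60:180,170:240],(350,600),interpolation=cv2.INTER_CUBIC)
save(np.hstack([a,b]),'v8')
b1=ring(im,s,(100,120,60),(125,255,255))[0][0]; o1=ring(im,s,(5,170,150),(14,255,255))[0] 
print(b1,o1, np.degrees(np.arctan2(-(b1[0]-o1[0][0]),b1[1]-o1[0][1])))
```

```text
(504.22528076171875, -174.96145629882812) ((525.7928466796875, -233.4263916015625), (2.7438836097717285, 10.2042875289917), 59.54512405395508) 20.24888944219166
```

View pics/v8.png

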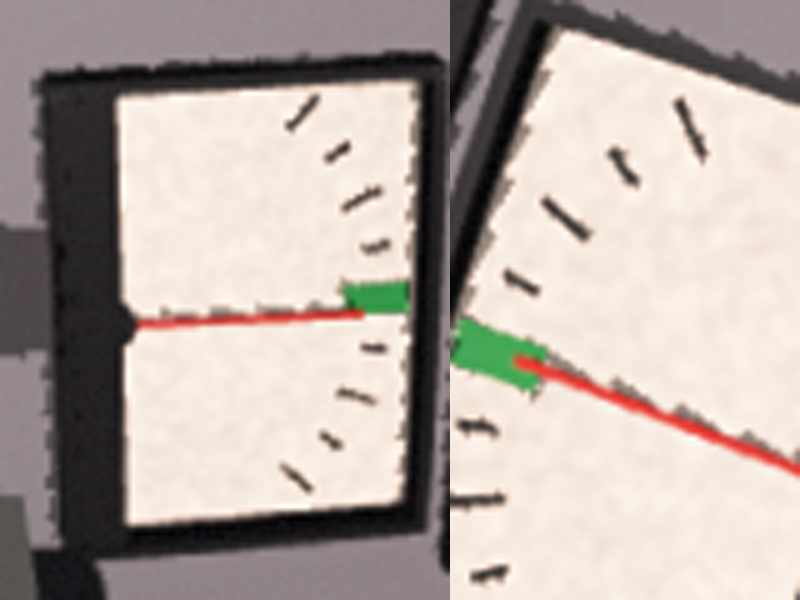

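In the left view the needle is parallel to the green bar's axis, and the sideways offset, equal at pivot and tip, is parallax from its height. The steep right view shows the tip inside the green. Balance is done, so on to the stand.

Request:
arm_command --steps '[[[0, 0.5, 0.15, 0, 0, 0, 0], [0, 0.9, 0.28, 0, 0, 0, 0], [0, 0.95, 0.3, 0, 0, 0, 0], [0, 0.95, 0.3, 0, 0, 0, 0], [0, 0.95, 0.3, 0, 0, 0, 0], [0, 0.9, 0.28, 0, 0, 0, 0], [0, 0.6, 0.15, 0, 0, 0, 0], [0, 0.22, 0.055, 0, 0, 0, 0]]]'

```text
time_s: 13.85
eef_pos: [545.7, 134.9, 237.7]
ee_rot: [-0.0, 0.648, 0.762, -0.0]
force: [-0.3, -0.4, 0.0]
grip_width: 0.106
grip_force: 58.9
```

Request:
arm_command --steps '[[[0, 0, 0, 0, 0, 0, 0], [0, 0, 0, 0.4, 0, 0, 0], [0, 0, 0, 0.7, 0, 0, 0], [0, 0, 0, 0.3, 0, 0, 0], [0, 0, 0, 0, 0, 0, 0], [0, 0, 0, 0, 0, 0, 0]]]'

```text
time_s: 14.6
eef_pos: [546.4, 133.2, 169.1]
ee_rot: [0.001, 0.648, 0.761, 0.001]
force: [-0.1, -0.8, -0.1]
grip_width: 0.11
grip_force: 58.9
```

Request:
arm_command --steps '[[[0, 0, 0, 0.3, 0, 0, 0], [0, 0, 0, 0.4, 0, 0, 0], [0, 0, 0, 0.4, 0, 0, 0], [0, 0, 0, 0.3, 0, 0, 0], [0, 0, 0, 0.1, 0, 0, 0], [0, 0, 0, 0, 0, 0, 0], [0, 0, 0, 0, 0, 0, 0]]]'

```text
time_s: 15.48
eef_pos: [546.0, 133.5, 93.1]
ee_rot: [0.0, 0.648, 0.762, 0.0]
force: [-0.2, 0.0, -0.7]
grip_width: 0.11
grip_force: 59.0
```

Request:
arm_command --steps '[[[0, 0, 0, 0.01, 0, 0, 0], [0, 0, 0, 0.01, 0, 0, 0], [0, 0, 0, 0, 0, 0, 0], [0, 0, 0, 0, 0, 0, 0]]]'

```text
time_s: 15.98
eef_pos: [546.0, 133.5, 92.7]
ee_rot: [0.0, 0.648, 0.762, 0.0]
force: [-1.4, 0.0, 7.6]
grip_width: 0.104
grip_force: 60.2
```

Collar is on the stand (7.6 N of contact). Releasing and backing off.

Request:
arm_command --steps '[[[0.2, 0, 0, 0, 0, 0, 0], [0.5, 0, 0, 0, 0, 0, 0], [0.5, 0, 0, 0, 0, 0, 0], [0.5, 0, 0, -0.4, 0, 0, 0], [0.5, 0, 0, -0.7, 0, 0, 0], [0.5, 0, 0, -0.8, 0, 0, 0], [0.5, 0, 0, -0.8, 0, 0, 0], [0.5, 0, 0, 0, 0, 0, 0]]]'

```text
time_s: 16.98
eef_pos: [546.9, 133.6, 229.7]
ee_rot: [0.002, 0.648, 0.762, 0.002]
force: [-0.5, -0.3, 0.7]
grip_width: 0.496
grip_force: 0.0
```

Run:
```python
from h import *
s=sense(); print(s['eef_pos'],s['grip_width'])
w=capture('wrist'); sd=capture('side'); sc=capture('scene')
for n,im in (('wrist',w),('side',sd),('scene',sc)): save(im,n+'9')
f=lambda im,y,x,h,wd:cv2.resize(im[y:y+h,x:x+wd],(260,300),interpolation=cv2.INTER_CUBIC)
save(np.hstack([f(w,50,215,170,147),f(sd,220,215,150,130),f(sc,125,300,104,90)]),'v9')
```

```text
[546.86347963 133.55274772 229.69640155] 0.4959481974191913
```

View pics/v9.png

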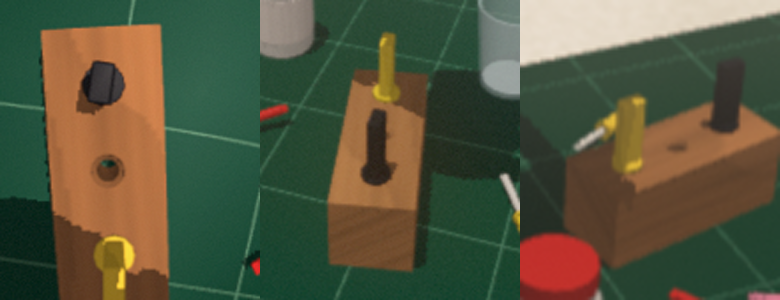

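The tool stands upright in its hole, collar on the stand (middle crop at (387,92)), with nothing touching it. Handing in.

```bash
python3 -c "
from rig import *
print(finish_job())"
```

```text
the job is handed in; nothing more can be done
None
```

The balance trimmer is turned so the needle points into the green mark, the yellow tool is back upright in its original hole down to its collar, and the job is handed in at about 17 s of the 58 s allowed.

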